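# Reverse the spark-gap electrode and clamp it to the first click

## Task

Turn the double-ended electrode end for end in its holder, so that the ball instead of the point faces the upright metal plate, lying flat and fully down in both forks and about centred lengthwise; let go of it. Then clamp it by turning the clamp lever clockwise (seen from above) until its slip clutch clicks for the first time, stop there before a second click, and let go. Leave everything else standing where it is.

Things in the scene. Friction and masses are not known exactly. Their poses are not given: they have to be found in the camera images.
- holder: Fixed electrode holder. Origin: on the table under the middle of the trough; +x points to the metal plate, z up. Dark steel base 150 x 75 mm, 14 mm thick, with two upright grey plastic forks, 50 mm wide, that carry the electrode along x. Between the forks (62 mm) it is open down to the base, so the bar can be pinched there from above. The clamp lever stands on the +y side.
- front_fork (a point): Centre of the front fork's seat, in the holder's frame x = 38 mm, height 65 mm. Fork 14 mm thick along x. Fixed cheek at y = -13 mm (12 mm thick, up to height 85 mm); on the +y side the sliding clamp pad takes the place of a cheek.
- rear_fork (a point): Centre of the rear fork's seat, in the holder's frame x = -38 mm, height 65 mm. Slot 26 mm wide (y = -13 to +13 mm), open on top, between cheeks 12 mm thick and up to height 85 mm; 14 mm thick along x.
- pad: Steel clamp pad, 14 mm long and 16 mm high, at x = 38 mm, height 75 mm in the holder's frame. Origin: centre of the face that presses the bar towards -y; that face is at y = 16 mm minus 10 mm per rad of joint cam. Turn the lever back (cam near 0) for more room in the front fork; the bar is nipped against the fixed cheek at about y = 7 mm (cam about 0.9).
- cam (a joint): Angle of the clamp spindle (vertical axis at point pivot), rad. Grows clockwise seen from above = tightening; range -0.1 to 1.7. Starts between 0.1 and 0.65: the clamp is open, but the front fork may be narrow. Friction 0.2 N m (about 2 N at the knob); it stays where left.
- clutch (a joint): Slip of lever against spindle, rad; starts at 0. Lever direction = cam + clutch. Stays below 0.1 until the bar is nipped; then the torque rises to about 0.6 N m (7 N at the knob) at 0.12, drops, and past 0.24 the lever snaps (first click) into a notch at 0.31 and rests there; let go before that, it springs back. A second tooth peaks at 0.43, second click at 0.55. It does not slip backwards.
- knob (a point): Centre of the upright black cylindrical knob on the lever's end: 24 mm in diameter, height 93 to 143 mm (this point at 118), 90 mm from the spindle axis, fixed to the lever. The lever is a dark steel bar 14 mm wide, 83 to 93 mm high. In the holder's frame it points from the pivot at 140 degrees (from +x towards +y) minus cam minus clutch.
- pivot (a point): On the vertical axis of the clamp spindle, fixed on the holder at x = 38, y = 58 mm, height 75 mm in its frame. Spindle disc and lever hub, 32 mm wide, reach up to 98 mm.
- electrode: Loose double-ended electrode, 180 mm long, 0.2 kg, balanced about its middle. Origin: centre of its aluminium bar, 104 mm long and 20 x 20 mm square; x along it towards the ball end. Steel ball of 32 mm at the +x end, steel cone at the -x end. It starts in the holder, its origin 75 mm high, with the cone towards the plate.
- ball (a point): Centre of the electrode's ball, 74 mm from the origin along its +x.
- point (a point): Tip of the electrode's cone, 90 mm from the origin along its -x.
- plate: Upright aluminium plate 110 mm wide, 6 mm thick, from 60 to 185 mm high, on a blue foot 70 x 110 x 20 mm; loose, 0.9 kg. Origin: centre of its underside. Stands about 145 to 165 mm before the holder's middle. Leave it.
- canister: Aluminium canister 64 mm in diameter, 70 mm high, with a thin rod on top up to 145 mm; behind the holder. Origin: centre of the underside. Leave it.
- ball_stand: Concrete block 46 mm square with a glass rod and a ball on top, 153 mm high, on the holder's -y side. Origin: centre of the underside. Leave it.
- boss_a: Grey clamp boss about 85 x 80 mm, 36 mm high, lying near the lever. Origin: underside. Leave it.
- boss_b: Second boss like it, on the other side of the lever. Leave it.
- c_clamp: C-clamp lying on the left side of the table, 160 x 85 mm, 26 mm high. Leave it.
- tube: Grey plastic tube standing on its wider end on the right side, 62 mm in diameter, 165 mm high. Origin: underside. Leave it.
There are look-alikes about, which are no part of the job. What is shaped like the holder but purple is not meant. What is shaped like the electrode but orange is not meant.

How it is judged:
By the outcome, as a careful person would: the job done as asked, in the order asked, and still so for the second after the job is handed in, with the robot touching nothing.
It also fails if it takes over 72 s, if anything falls off the work surface, if the arm or the gripper's body presses on something with over 40 N, if the wrist force passes 120 N, or if a joint passes its speed limit or range.

## Robot

A 7-joint arm with a two-finger parallel gripper is mounted at the origin on the work surface. World frame = base frame: x ahead of the robot, y to its left, z up, the work surface at z = 0. Lengths are in mm, angles in rad, forces in N, time in s.
With the tool pointing down it reaches from about 425 to 875 mm from the base axis. Payload 4.7 kg.
Tool frame: the origin (TCP) lies midway between the tips of the shut fingers; the grasp point (between the pads) lies 19 mm behind it (ctrl.grasp_offset is the distance from the TCP to the grasp point, in mm); z points along the fingers, x is the direction in which the jaws open and shut, and the axes are right-handed (so a half turn about z gives the same grasp; the last joint's range is limited). The gripper opens to 87 mm and grips with 3 to 60 N. Pads are 19 mm wide; open, the fingers measure 117 mm over their backs; the gripper's body (75 mm by 190 mm) begins 51 mm behind the grasp point.
Start: joints at [1.221, 0.321, -0.07, 1.45, 0.023, 1.371, -0.057], TCP at [231.27, -607.487, 222.587] pointing down, gripper open.
Joint ranges: [-2.86, 2.86], [-0.3, 2.09], [-1.38, 1.24], [0.06, 2.45], [-1.56, 4.7], [0.09, 2.05], [-2.69, 2.69]. Speed limits (rad/s): [2.57, 2.57, 3.14, 3.14, 3.14, 3.14, 3.14].

## Interface

Orientations are given as a rotation vector (axis times angle).
In Python, from cell import ctrl, camera gives the robot as it stands.
- The arm moves only by the tool arm_command, never from a script. Its argument "plan" is a list of rows, each an object of numbers: "x", "y", "z": the shift along the tool's x, y, z normalised to -1 to 1, where 1 is 0.5 m; "rx", "ry", "rz": the turn, a rotation vector about the tool's x, y, z normalised to -1 to 1, where 1 is 180 degrees; "claw": the opening, from -1 (shut) to 1 (fully open), so that 0 is half open. A call has 1 to 20 rows; each row is the pose to reach, as a shift and turn from the pose commanded when the call began, along the tool's axes at that moment, turning the shorter way round; what a row does not reach only later rows make up. A row lasts 1/10 s, in which the tool goes at most 50 mm and 8.59 degrees, less where a joint would pass 70% of its speed; a pose out of reach is approached as far as the arm can. A call with a number of a shift or a turn outside -1 to 1 is refused whole. A call with a gripper value outside its range is refused whole. The fingers move at their own pace and stop on an object; "grip_force" is the grip in N (left out, the last holds). Time passes only in rows, so rows that repeat a pose let the fingers close. It gives the time, the measured TCP pose, the force and the opening at its end, in the units of the state.
- ctrl.sense(): the state, without advancing time (a new reading comes with each control period).
- camera(name): name is "side" or "top" or "wrist"; returns a dict with "img" (384x512x3 uint8, blue, green, red), "vfov" (degrees; the focal length in pixels is half the picture's height over the tangent of half this angle, whatever the lens; pixels are square), "cx", "cy" (the principal point, pixels), "k1" (the pictures are not rectified: a ray, as slopes to the right and down, at radius r is drawn at 1 + k1 r^2 times it, then the intrinsics apply), "pose" (4x4, takes a point from camera to world coordinates); the wrist camera has in their place "tool_from_camera" (4x4, takes a point from camera to tool coordinates, whose origin is the TCP and whose axes are the tool frame's). Camera axes: x right, y up, looking along -z (the intrinsics and any distortion apply to the point x, -y, -z); pixel columns grow to the right and rows downward; lengths in mm; the calibration is good to about 2 mm. A picture is of the moment at which its call begins: read the wrist's pose just before it. There is no depth.
- ctrl.hand_in(): hands the job in, once; it reports no verdict.
The state is a dict: "t": time; "q": joint angles; "joint_vel": joint speeds; "effort": joint torques, N m; "position": TCP position; "orientation": TCP orientation; "wrist_force": force on the tool from outside, world axes, zero at the start; "ft_torque": the same for the moment, N m; "opening": opening from 0.0 (shut) to 1.0 (fully open).
Only numpy, scipy, OpenCV 4.12 (cv2) and the standard library are available. Lean on these libraries where they do the work, as an engineer would, in place of code of your own. Each camera call takes 0.05 s, during which the arm holds its last target. There are 200 camera calls.

## Working session

There is one attempt and no reset: what is moved stays moved. The work goes in short steps, Python scripts to look and compute and a tool call to move; the robot and the scene stay as the last step left them, time stands still between calls to the robot, and variables do not carry over. Pictures are saved under pics/ and viewed, about 8 in all and at most 12, crops included, and the job is handed in when it is done.

Besides the shell and the picture viewer there is one more tool, called by a JSON object that holds its "op" and its "data". arm_command: Moves the arm, as the interface text tells. Scaled input: -1 to 1 covers 0.5 m each way for a shift and 180 degrees each way for a turn. Its arguments: {"type":"object","properties":{"plan":{"type":"array","items":{"type":"object","properties":{"x":{"type":"number","minimum":-1,"maximum":1},"y":{"type":"number","minimum":-1,"maximum":1},"z":{"type":"number","minimum":-1,"maximum":1},"rx":{"type":"number","minimum":-1,"maximum":1},"ry":{"type":"number","minimum":-1,"maximum":1},"rz":{"type":"number","minimum":-1,"maximum":1},"claw":{"type":"number"}}}},"grip_force":{"type":"number"}},"required":["plan"]}

```bash
mkdir -p pics; ls
cat > h.py <<'E'
import numpy as np, cv2
from scipy.spatial.transform import Rotation as R
from cell import ctrl, camera
def grab(name,fn=None):
    s=ctrl.sense(); c=camera(name)
    if name=="wrist":
        T=np.eye(4);T[:3,:3]=R.from_rotvec(s["orientation"]).as_matrix();T[:3,3]=s["position"]
        c["pose"]=T@np.array(c["tool_from_camera"])
    c["pose"]=np.array(c["pose"])
    if fn: cv2.imwrite("pics/"+fn,c["img"]); np.save("pics/"+fn+".npy",{k:v for k,v in c.items()},allow_pickle=True)
    return c
def load(fn): return np.load("pics/"+fn+".npy",allow_pickle=True).item()
def K(c):
    f=c["img"].shape[0]/2/np.tan(np.radians(c["vfov"])/2)
    return np.array([[f,0,c["cx"]],[0,f,c["cy"]],[0,0,1.]]),np.array([c["k1"],0,0,0.])
def ray(c,u,v):
    k,d=K(c); p=cv2.undistortPoints(np.array([[[u,v]]],float),k,d)[0,0]
    r=c["pose"][:3,:3]@np.array([p[0],-p[1],-1]); return c["pose"][:3,3],r/np.linalg.norm(r)
def onz(c,u,v,z):
    o,r=ray(c,u,v); return o+r*(z-o[2])/r[2]
def tri(*obs):
    A=np.zeros((3,3));b=np.zeros(3)
    for c,u,v in obs:
        o,r=ray(c,u,v);P=np.eye(3)-np.outer(r,r);A+=P;b+=P@o
    x=np.linalg.solve(A,b)
    return x,[np.linalg.norm(np.cross(x-ray(*q)[0],ray(*q)[1])) for q in obs]
def proj(c,p):
    k,d=K(c);q=c["pose"][:3,:3].T@(np.asarray(p,float)-c["pose"][:3,3]);x,y=q[0]/-q[2],-q[1]/-q[2]
    s=1+d[0]*(x*x+y*y);return np.array([k[0,0]*x*s+k[0,2],k[1,1]*y*s+k[1,2]])
E
python3 - <<'E'
from h import *
a=grab("top","top0.png");b=grab("side","side0.png");w=grab("wrist","wrist0.png")
for c in(a,b,w): print(c["pose"].round(3),c["vfov"],c["k1"])
cv2.imwrite("pics/two.png",cv2.resize(np.hstack([a["img"],b["img"]]),(800,300)))
print(ctrl.sense())
E
```

```text
pics
[[ 2.000000e-03  9.940000e-01 -1.120000e-01  4.333190e+02]
 [-1.000000e+00  1.000000e-03 -5.000000e-03 -1.356900e+01]
 [-5.000000e-03  1.120000e-01  9.940000e-01  1.406377e+03]
 [ 0.000000e+00  0.000000e+00  0.000000e+00  1.000000e+00]] 52.348263712117614 -0.13365583696770308
[[-1.00000e+00  7.00000e-03 -2.50000e-02  5.33405e+02]
 [-2.50000e-02 -5.44000e-01  8.38000e-01  9.35024e+02]
 [-8.00000e-03  8.39000e-01  5.44000e-01  6.91968e+02]
 [ 0.00000e+00  0.00000e+00  0.00000e+00  1.00000e+00]] 55.22912698303377 -0.017402716169303965
[[ 3.56000e-01  8.90000e-01  2.87000e-01  3.10372e+02]
 [-9.35000e-01  3.39000e-01  1.07000e-01 -5.77250e+02]
 [-2.00000e-03 -3.06000e-01  9.52000e-01  3.84270e+02]
 [ 0.00000e+00  0.00000e+00  0.00000e+00  1.00000e+00]] 64.74201650595512 -0.06417990527715557
{'t': 0.15, 'q': array([ 1.22108775,  0.32161071, -0.07009848,  1.4513896 ,  0.02265315,
        1.37079776, -0.05688826]), 'joint_vel': array([ 2.06561273e-04, -3.26687825e-03,  1.03322431e-03, -2.72099429e-03,
        1.72590461e-03,  4.49170922e-04,  4.19622102e-05]), 'effort': array([-9.16579993e-04, -4.91794682e+01, -4.05380549e-01, -3.12879682e+01,
       -6.40915800e-02,  4.04801010e-02,  9.26574103e-05]), 'position': array([ 231.09299653, -607.08997964,  221.74277537]), 'orientation': array([-2.58613805e+00,  1.78245507e+00,  1.94716962e-03]), 'wrist_force': array([-0.5904838 , -0.22051166,  0.44793422]), 'ft_torque': array([0.03180094, 0.03672042, 0.02138949]), 'opening': 0.9979462706713809}
```

View pics/top0.png

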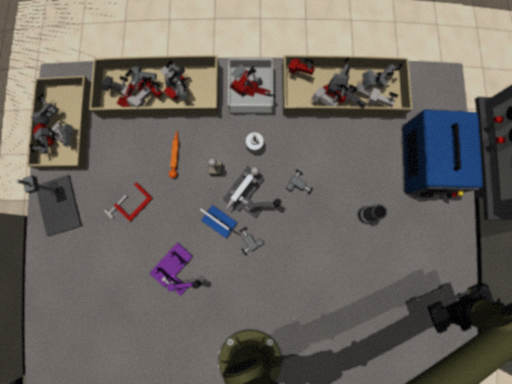

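View pics/side0.png

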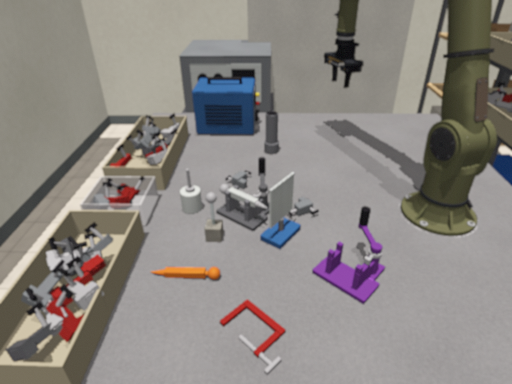

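The top view shows the candidates. Holder: grey at (243,188), purple look-alike at (172,268). Electrode: aluminium in the grey holder at (243,186), orange look-alike at (175,155). I choose the grey pair; the plate is at (218,220) and the knob at (277,204). Next I work out where they are and bring the wrist camera over them.

Run:
```python
from h import *
a=load("top0.png");b=load("side0.png")
for n,u,v,z in [("holder",243,188,75),("plate",218,220,20),("knob",277,204,140),("stand",215,168,50),("canister",255,141,70)]: print(n,onz(a,u,v,z).round())
s=ctrl.sense();M=R.from_rotvec(s["orientation"]).as_matrix();print(M.round(3))
w=load("wrist0.png");print(np.array(w["tool_from_camera"]).round(3))
for n,c,x0,y0,x1,y1,k in [("t",a,190,120,320,260,4)]:
    cv2.imwrite("pics/crop.png",cv2.resize(c["img"][y0:y1,x0:x1],None,fx=k,fy=k,interpolation=cv2.INTER_CUBIC))
h=onz(a,243,188,75)
# goal: wrist camera looks at holder, tool down, choose yaw = current
tc=np.array(w["tool_from_camera"]);
for yaw in [0]:
    cam_axis=M@tc[:3,:3]@[0,0,-1]; camoff=M@tc[:3,3]; 
    zt=300; cz=zt+camoff[2]; L=(75-cz)/cam_axis[2]
    t=np.array([h[0],h[1],75])-L*cam_axis-camoff
    print("tcp target",t,"tool shift/500",M.T@(t-s["position"])/500, np.hypot(*t[:2]))
```

```text
holder [608.  23.  75.]
plate [501. 112.  20.]
knob [547. -90. 140.]
stand [683. 122.  50.]
canister [775. -19.  70.]
[[ 0.356 -0.935 -0.001]
 [-0.935 -0.356  0.001]
 [-0.001  0.    -1.   ]]
[[ 1.00000e+00 -0.00000e+00 -0.00000e+00  1.26000e-01]
 [-0.00000e+00 -9.52000e-01 -3.06000e-01 -8.46910e+01]
 [ 0.00000e+00  3.06000e-01 -9.52000e-01 -1.62726e+02]
 [ 0.00000e+00  0.00000e+00  0.00000e+00  1.00000e+00]]
tcp target [645.71168899  36.56389368 300.        ] tool shift/500 [-0.90812567 -1.23306622 -0.15539666] 646.7460889872178
```

{"op": "arm_command", "data": {"plan": [{"x":-0.5,"y":-0.55,"z":-0.25,"rz":-0.33,"claw":1},{"x":-0.5,"y":-0.55,"z":-0.25,"rz":-0.33},{"x":-0.5,"y":-0.55,"z":-0.25,"rz":-0.33},{"x":-0.5,"y":-0.55,"z":-0.25,"rz":-0.33},{"x":-0.5,"y":-0.55,"z":-0.25,"rz":-0.33},{"x":-0.5,"y":-0.55,"z":-0.25,"rz":-0.33},{"x":-0.5,"y":-0.55,"z":-0.25,"rz":-0.33},{"x":-0.5,"y":-0.55,"z":-0.25,"rz":-0.33},{"x":-0.5,"y":-0.55,"z":-0.25,"rz":-0.33},{"x":-0.5,"y":-0.55,"z":-0.25,"rz":-0.33},{"x":-0.5,"y":-0.55,"z":-0.25,"rz":-0.33}]}}

```text
schema error: expected keys x, y, z, rx, ry, rz, claw
```

```bash
cat >> h.py <<'E'
def need(p,deg=None):
    s=ctrl.sense();M=R.from_rotvec(s["orientation"]).as_matrix()
    print("t",round(s["t"],2),"pos",s["position"].round(1),"xdir",np.degrees(np.arctan2(M[1,0],M[0,0])).round(2),"tilt",(M[:,2]).round(4),"q",s["q"].round(2),"F",s["wrist_force"].round(1),"op",round(s["opening"],4))
    if p is not None:
        print("shift/500",(M.T@(np.asarray(p,float)-s["position"])/500).round(4))
        if deg is not None:
            T=np.column_stack([[np.cos(np.radians(deg)),np.sin(np.radians(deg)),0],[np.sin(np.radians(deg)),-np.cos(np.radians(deg)),0],[0,0,-1]])
            print("turn/180",(np.degrees(R.from_matrix(M.T@T).as_rotvec())/180).round(4))
E
python3 -c "
from h import *
need([565,59,350],50)"
```

```text
t 0.15 pos [ 231.1 -607.1  221.7] xdir -69.15 tilt [-6.0e-04  1.3e-03 -1.0e+00] q [ 1.22  0.32 -0.07  1.45  0.02  1.37 -0.06] F [-0.6 -0.2  0.4] op 0.9979
shift/500 [-1.0077 -1.0982 -0.2552]
turn/180 [-4.00e-04  3.00e-04 -6.62e-01]
```

All keys are needed in every row.

{"op": "arm_command", "data": {"plan": [{"x":-0.5,"y":-0.55,"z":-0.25,"rx":0,"ry":0,"rz":-0.33,"claw":1},{"x":-0.5,"y":-0.55,"z":-0.25,"rx":0,"ry":0,"rz":-0.33,"claw":1},{"x":-0.5,"y":-0.55,"z":-0.25,"rx":0,"ry":0,"rz":-0.33,"claw":1},{"x":-0.5,"y":-0.55,"z":-0.25,"rx":0,"ry":0,"rz":-0.33,"claw":1},{"x":-0.5,"y":-0.55,"z":-0.25,"rx":0,"ry":0,"rz":-0.33,"claw":1},{"x":-0.5,"y":-0.55,"z":-0.25,"rx":0,"ry":0,"rz":-0.33,"claw":1},{"x":-0.5,"y":-0.55,"z":-0.25,"rx":0,"ry":0,"rz":-0.33,"claw":1},{"x":-0.5,"y":-0.55,"z":-0.25,"rx":0,"ry":0,"rz":-0.33,"claw":1},{"x":-0.5,"y":-0.55,"z":-0.25,"rx":0,"ry":0,"rz":-0.33,"claw":1},{"x":-0.5,"y":-0.55,"z":-0.25,"rx":0,"ry":0,"rz":-0.33,"claw":1}]}}

```text
t: 1.15
position: [399.6, -275.5, 347.9]
orientation: [3.129, -0.264, 0.0]
wrist_force: [-0.9, -0.4, 0.1]
opening: 1.001
```

```bash
python3 -c "
from h import *
need([565,59,350],50)"
```

```text
t 1.15 pos [ 399.6 -275.5  347.9] xdir -9.64 tilt [ 1.0e-04 -1.5e-03 -1.0e+00] q [ 0.96 -0.05 -0.4   1.62 -0.02  1.57  0.4 ] F [-0.9 -0.4  0.1] op 1.0015
shift/500 [ 0.2141 -0.7149 -0.0052]
turn/180 [ 5.000e-04  1.000e-04 -3.313e-01]
```

{"op": "arm_command", "data": {"plan": [{"x":0.21,"y":-0.71,"z":0,"rx":0,"ry":0,"rz":-0.33,"claw":1},{"x":0.21,"y":-0.71,"z":0,"rx":0,"ry":0,"rz":-0.33,"claw":1},{"x":0.21,"y":-0.71,"z":0,"rx":0,"ry":0,"rz":-0.33,"claw":1},{"x":0.21,"y":-0.71,"z":0,"rx":0,"ry":0,"rz":-0.33,"claw":1},{"x":0.21,"y":-0.71,"z":0,"rx":0,"ry":0,"rz":-0.33,"claw":1},{"x":0.21,"y":-0.71,"z":0,"rx":0,"ry":0,"rz":-0.33,"claw":1},{"x":0.21,"y":-0.71,"z":0,"rx":0,"ry":0,"rz":-0.33,"claw":1},{"x":0.21,"y":-0.71,"z":0,"rx":0,"ry":0,"rz":-0.33,"claw":1},{"x":0.21,"y":-0.71,"z":0,"rx":0,"ry":0,"rz":-0.33,"claw":1},{"x":0.21,"y":-0.71,"z":0,"rx":0,"ry":0,"rz":-0.33,"claw":1},{"x":0.21,"y":-0.71,"z":0,"rx":0,"ry":0,"rz":-0.33,"claw":1}]}}

```text
t: 2.25
position: [562.9, 53.2, 346.9]
orientation: [2.854, 1.313, -0.003]
wrist_force: [-0.6, 0.2, 0.2]
opening: 1.002
```

```bash
python3 -c "
from h import *
need([565,59,350],50)
c=grab('wrist','w1.png')
cv2.imwrite('pics/w1b.png',cv2.resize(c['img'],(800,600),interpolation=cv2.INTER_CUBIC))"
```

```text
t 2.25 pos [562.9  53.2 346.9] xdir 49.4 tilt [-0.0012 -0.0013 -1.    ] q [ 0.53  0.17 -0.78  1.43  0.12  1.59  0.63] F [-0.6  0.2  0.2] op 1.0016
shift/500 [ 0.0116 -0.0044 -0.0063]
turn/180 [-0.      0.0006 -0.0033]
```

View pics/w1b.png

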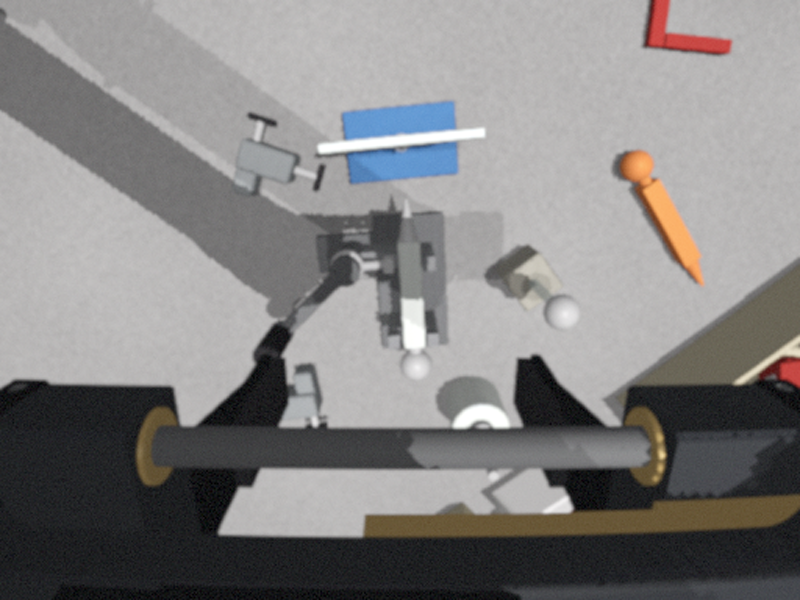

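The wrist view (800x600 version) shows the cone tip at (406,200) towards the plate, the ball at (415,364), spindle at (348,266), and knob near (272,340). The plate is at (400,140). I'll shift for a second view from about 90 mm lower and to the side.

{"op": "arm_command", "data": {"plan": [{"x":-0.1,"y":0.0,"z":0.1,"rx":0,"ry":0,"rz":0,"claw":1},{"x":-0.1,"y":0,"z":0.1,"rx":0,"ry":0,"rz":0,"claw":1},{"x":-0.1,"y":0,"z":0.1,"rx":0,"ry":0,"rz":0,"claw":1},{"x":-0.1,"y":0,"z":0.1,"rx":0,"ry":0,"rz":0,"claw":1}]}}

```text
t: 2.7
position: [530.9, 17.1, 298.3]
orientation: [2.852, 1.315, 0.002]
wrist_force: [0.0, -0.1, 0.5]
opening: 1.005
```

```bash
python3 -c "
from h import *
need(None)
c=grab('wrist','w2.png');a=load('w1.png')
k=800/512
for n,u,v,z in [('tip',406,200,75),('ball',415,364,75),('knob',272,340,143),('spindle',348,266,98)]:
    p=onz(a,u/k,v/k,z); print(n,p.round(1))
A=cv2.resize(a['img'][115:250,150:330],None,fx=4.4,fy=4.4,interpolation=cv2.INTER_CUBIC)
cv2.imwrite('pics/v2.png',cv2.resize(c['img'],(800,600),interpolation=cv2.INTER_CUBIC))
"
```

```text
t 2.7 pos [530.9  17.1 298.3] xdir 49.5 tilt [ 1.4e-03 -5.0e-04 -1.0e+00] q [ 0.63  0.08 -0.75  1.6   0.06  1.48  0.74] F [ 0.  -0.1  0.5] op 1.0051
tip [536.2  82.2  75. ]
ball [666.4 -16.6  75. ]
knob [545.2 -74.4 143. ]
spindle [544.8   6.4  98. ]
```

View pics/v2.png

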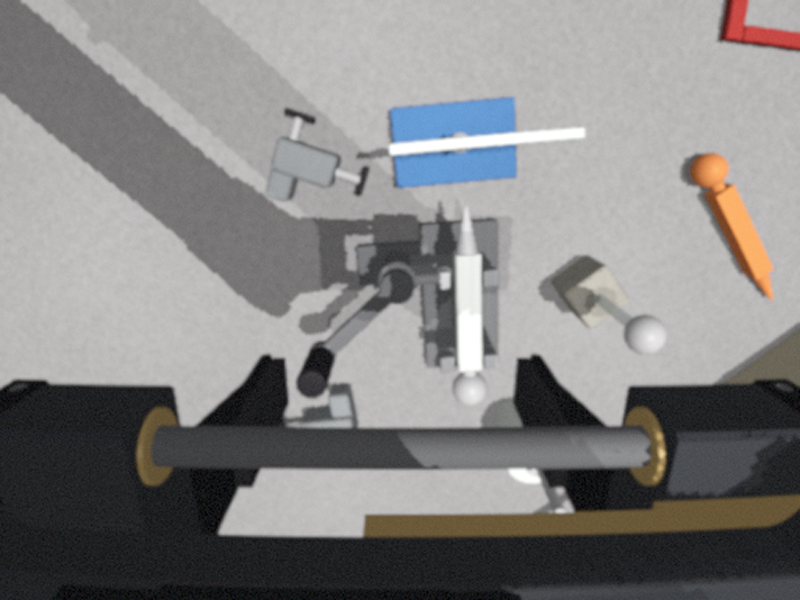

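```bash
python3 -c "
from h import *
a=load('w1.png')['img'];b=load('w2.png')['img'];s=load('side0.png')['img'];t=load('top0.png')['img']
I=cv2.INTER_CUBIC
m=np.hstack([cv2.resize(a[110:250,160:300],(400,400),interpolation=I),cv2.resize(b[120:265,180:325],(400,400),interpolation=I)])
m2=np.zeros((200,800,3),np.uint8)
m2=np.hstack([cv2.resize(s[150:250,170:330],(320,200),interpolation=I),cv2.resize(t[150:250,190:290],(200,200),interpolation=I),np.zeros((200,280,3),np.uint8)])
cv2.imwrite('pics/m1.png',np.vstack([m,m2]))
"
```

```text
(no output)
```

View pics/m1.png

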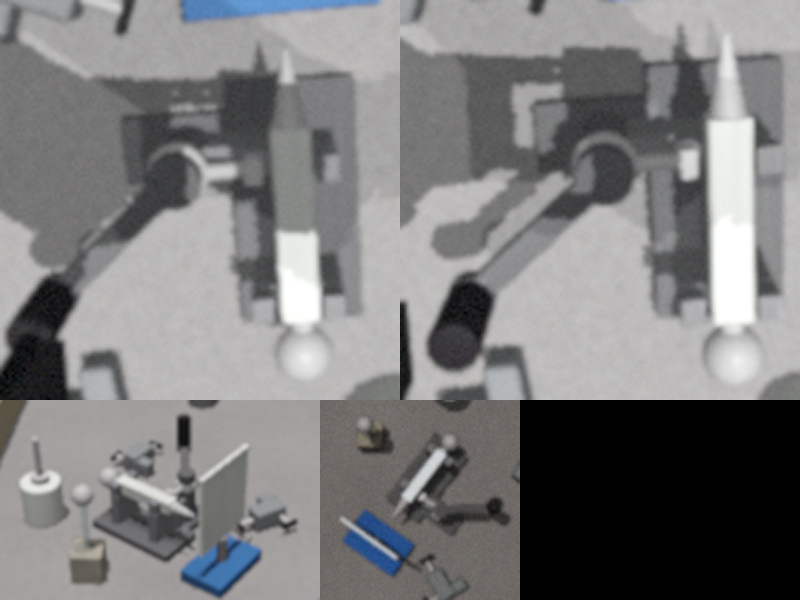

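The close crop confirms the choice: an aluminium electrode with a white ball at the rear and the cone towards the plate, in the grey holder. Picked points (crop pixels): tip (287,52)/(728,35), ball (305,352)/(734,355), knob top (455,345), hub (606,168). Now I triangulate.

```bash
cat > m.py <<'E'
from h import *
a=load('w1.png');b=load('w2.png');s=load('side0.png');t=load('top0.png')
f1=lambda u,v:(a,160+u/(400/140)-.3,110+v/(400/140)-.3)
f2=lambda u,v:(b,180+(u-400)/(400/145)-.3,120+v/(400/145)-.3)
f3=lambda u,v:(s,170+u/2,150+(v-400)/2)
f4=lambda u,v:(t,190+(u-320)/2,150+(v-400)/2)
P={}
for n,o in {'ball':[f1(305,352),f2(734,355),f3(109,477),f4(449,441)],'tip':[f1(287,52),f2(728,35),f3(193,517),f4(397,518)]}.items():
    for q in (o,o[:2],o[:3]):
        x,e=tri(*q);print(n,len(q),x.round(1),np.round(e,1))
    P[n]=tri(*o)[0]
x,e=tri(f1(177,173),f2(606,168));print('hub',x.round(1),e)
print('hub98',onz(*f2(606,168),98).round(1),onz(*f1(177,173),98).round(1),'knob',onz(*f2(455,345),143).round(1))
for z in (85,):
  for f,L in((f1,[(272,128),(309,128),(279,322),(321,321)]),(f2,[(706,121),(755,120),(710,322),(757,322)])):
    C=[onz(*f(*p),z) for p in L];print(np.round(C,1).tolist(),np.mean(C,0).round(1))
    fr=(C[0]+C[1])/2;re=(C[2]+C[3])/2;d=fr-re;print('ang',np.degrees(np.arctan2(d[1],d[0])),'len',np.linalg.norm(d))
d=P['tip']-P['ball'];print('len',np.linalg.norm(d),'ang',np.degrees(np.arctan2(d[1],d[0])),'origin',P['ball']+d*74/164)
E
python3 m.py
```

```text
ball 4 [667.3 -16.2  74.9] [0.6 0.6 2.5 2.2]
ball 2 [666.3 -15.   77.8] [0.3 0.3]
ball 3 [666.1 -15.2  76.2] [0.6 1.1 1.6]
tip 4 [536.3  79.2  68.5] [3.1 4.2 2.  6.9]
tip 2 [536.1  82.8  77. ] [0.1 0.1]
tip 3 [536.   82.8  71.9] [0.8 1.  1.7]
hub [545.4   1.9  86.8] [np.float64(0.6037136985207701), np.float64(0.6037136985207773)]
hub98 [543.4   3.5  98. ] [543.9   5.3  98. ] knob [551.4 -87.8 143. ]
[[559.1, 53.4, 85.0], [571.0, 67.3, 85.0], [640.8, -11.9, 85.0], [654.9, 5.5, 85.0]] [606.5  28.6  85. ]
ang 142.48345958279108 len 104.43676428432686
[[558.9, 50.7, 85.0], [573.2, 68.2, 85.0], [640.2, -11.4, 85.0], [655.5, 6.4, 85.0]] [607.   28.5  85. ]
ang 142.88918712295117 len 102.57182302170027
len 162.1679037773588 ang 143.95803404530153 origin [608.21116812  26.83158378  72.00587175]
```

```bash
cat > m2.py <<'E'
from m import *
print('----')
B={}
for n,p1,p2,z in [('FR',(354,73),(782,57),14),('RR',(358,316),(781,320),14),('RL',(243,321),(656,318),14),('ckF',(332,167),(769,163),85),('ckRr',(338,304),(768,309),85),('ckRl',(264,311),(692,311),85)]:
    A,C=onz(*f1(*p1),z),onz(*f2(*p2),z);B[n]=(A+C)/2;print(n,A.round(1),C.round(1))
an=lambda d:np.degrees(np.arctan2(d[1],d[0])).round(2)
print('FR-RR',an(B['FR']-B['RR']),np.linalg.norm(B['FR']-B['RR']),'RR-RL',an(B['RR']-B['RL'])+90,np.linalg.norm(B['RR']-B['RL']))
print('ck',an(B['ckF']-B['ckRr']),np.linalg.norm(B['ckF']-B['ckRr']),an(B['ckRr']-B['ckRl'])+90,np.linalg.norm(B['ckRr']-B['ckRl']))
c=(B['FR']+B['RL'])/2;print('base centre',c)
print('rear fork',(B['ckRr']+B['ckRl'])/2)
print('F->hub: pivot est')
for th in (140,142,143,144):
    e=np.radians(th);X=np.array([np.cos(e),np.sin(e)]);Y=np.array([-X[1],X[0]])
    for nm,H in(('base',c[:2]),):
        q=np.array([543.7,4.0])-H;print(th,'hub in H',(q@X).round(1),(q@Y).round(1),'elec',[((np.array([606.8,28.5])-H)@X).round(1),((np.array([606.8,28.5])-H)@Y).round(1)],'cks',[((B[k][:2]-H)@np.c_[X,Y]).round(1) for k in('ckF','ckRr','ckRl')])
E
python3 m2.py | sed -n '/----/,$p'
```

```text
----
FR [575.4 100.3  14. ] [575.5  99.6  14. ]
RR [693.4   7.9  14. ] [699.5   5.6  14. ]
RL [649.5 -48.6  14. ] [650.2 -49.8  14. ]
ckF [593.8  63.4  85. ] [593.8  60.6  85. ]
ckRr [653.3  18.5  85. ] [653.4  14.9  85. ]
ckRl [630.8 -13.8  85. ] [629.6 -14.4  85. ]
FR-RR 142.41 152.7493668169364 RR-RL 140.19 72.82849781398188
ck 142.75 74.8307606371139 143.18 38.54768925382019
base centre [612.63209162  25.37836302  14.        ]
rear fork [641.78048535   1.29136293  85.        ]
F->hub: pivot est
140 hub in H 39.1 60.7 elec [np.float64(6.5), np.float64(1.4)] cks [array([ 38. , -15.9]), array([-36.7, -19.5]), array([-38.9,  19. ])]
142 hub in H 41.2 59.3 elec [np.float64(6.5), np.float64(1.1)] cks [array([ 37.4, -17.3]), array([-37.4, -18.2]), array([-38.2,  20.3])]
143 hub in H 42.2 58.6 elec [np.float64(6.5), np.float64(1.0)] cks [array([ 37.1, -17.9]), array([-37.7, -17.6]), array([-37.8,  21. ])]
144 hub in H 43.2 57.8 elec [np.float64(6.6), np.float64(0.9)] cks [array([ 36.8, -18.5]), array([-38. , -16.9]), array([-37.5,  21.6])]
```

```bash
python3 - <<'E' | sed -n '/----/,$p'
from m import *
print('----')
k=1.5625
x,e=tri((a,561/k,312/k),(b,646/k,333/k));print('stand ball',x.round(1),e)
H=np.array([611.5,25]);th=np.radians(142.7);X=np.array([np.cos(th),np.sin(th)]);Y=np.array([-X[1],X[0]])
print('in H',(x[:2]-H)@X,(x[:2]-H)@Y)
for n,p in (('canister',[775,-19]),('knob',[551.4,-87.8])):print(n,(np.array(p)-H)@X,(np.array(p)-H)@Y)
for q in ((318,150),(486,133)):
    p=onz(a,q[0]/k,q[1]/k,185);print('plate top',(p[:2]-H)@X,(p[:2]-H)@Y)
need([607,28.5,170],52.8)
E
```

```text
----
stand ball [681.7 125.3 144.3] [np.float64(0.6931794541001567), np.float64(0.6931794540999487)]
in H 4.934788140497552 -122.34544335248668
canister -156.7234037314667 -64.07827028582841
knob -20.547535350593 126.14931149640148
plate top 142.16544709439086 56.74920502950721
plate top 146.56240121548421 -53.942026114436246
t 2.75 pos [531.4  18.  298.9] xdir 49.59 tilt [ 0.0024  0.     -1.    ] q [ 0.63  0.08 -0.75  1.6   0.06  1.48  0.74] F [ 0.1 -0.1  0.4] op 0.9997
shift/500 [0.1136 0.101  0.2581]
turn/180 [ 0.0006 -0.0005 -0.0178]
```

{"op": "arm_command", "data": {"plan": [{"x":0.1136,"y":0.101,"z":0.2,"rx":0,"ry":0,"rz":-0.0178,"claw":0.2},{"x":0.1136,"y":0.101,"z":0.258,"rx":0,"ry":0,"rz":-0.0178,"claw":0.2},{"x":0.1136,"y":0.101,"z":0.258,"rx":0,"ry":0,"rz":-0.0178,"claw":0.2},{"x":0.1136,"y":0.101,"z":0.258,"rx":0,"ry":0,"rz":-0.0178,"claw":0.2},{"x":0.1136,"y":0.101,"z":0.258,"rx":0,"ry":0,"rz":-0.0178,"claw":0.2},{"x":0.1136,"y":0.101,"z":0.258,"rx":0,"ry":0,"rz":-0.0178,"claw":0.2}]}}

```text
t: 3.35
position: [607.3, 29.6, 171.4]
orientation: [2.811, 1.398, 0.006]
wrist_force: [0.0, 0.8, 0.4]
opening: 0.622
```

Run:
```python
from h import *
need([607,28.5,58],52.8)
c=grab('wrist','w3.png')
s=grab('side','s3.png')
m=np.hstack([cv2.resize(c['img'],(533,400),interpolation=cv2.INTER_CUBIC),cv2.resize(s['img'][130:280,200:300],(267,400),interpolation=cv2.INTER_CUBIC)])
cv2.imwrite('pics/m3.png',m)
```

```text
t 3.35 pos [607.3  29.6 171.4] xdir 52.89 tilt [ 4.2e-03  2.0e-04 -1.0e+00] q [ 0.52  0.35 -0.75  1.61  0.24  1.28  0.65] F [0.  0.8 0.4] op 0.6216
shift/500 [-2.600e-03  1.000e-04  2.268e-01]
turn/180 [ 0.001  -0.0009  0.0005]
```

View pics/m3.png

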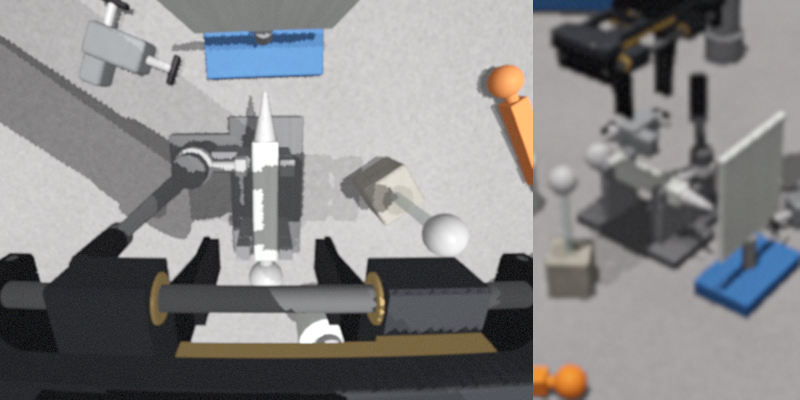

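The wrist view shows the bar (axis x≈265) midway between the fingers (≈267), aligned with them. I descend and grip.

{"op": "arm_command", "data": {"plan": [{"x":-0.002,"y":0,"z":0.06,"rx":0.001,"ry":-0.001,"rz":0,"claw":0.2},{"x":-0.002,"y":0,"z":0.12,"rx":0.001,"ry":-0.001,"rz":0,"claw":0.2},{"x":-0.002,"y":0,"z":0.17,"rx":0.001,"ry":-0.001,"rz":0,"claw":0.2},{"x":-0.002,"y":0,"z":0.21,"rx":0.001,"ry":-0.001,"rz":0,"claw":0.2},{"x":-0.002,"y":0,"z":0.227,"rx":0.001,"ry":-0.001,"rz":0,"claw":0.2},{"x":-0.002,"y":0,"z":0.227,"rx":0.001,"ry":-0.001,"rz":0,"claw":0.2},{"x":-0.002,"y":0,"z":0.227,"rx":0.001,"ry":-0.001,"rz":0,"claw":0.2}]}}

```text
t: 4.15
position: [606.4, 27.8, 56.9]
orientation: [2.813, 1.398, -0.003]
wrist_force: [-0.4, 0.1, 0.2]
opening: 0.598
```

```bash
python3 -c "
from h import *
need([607,28.5,58],52.8)"
```

```text
t 4.15 pos [606.4  27.8  56.9] xdir 52.84 tilt [-0.0016 -0.001  -1.    ] q [ 0.48  0.46 -0.71  1.72  0.33  1.09  0.59] F [-0.4  0.1  0.2] op 0.5981
shift/500 [ 0.0019  0.0002 -0.0022]
turn/180 [-0.0002  0.0006  0.0002]
```

{"op": "arm_command", "data": {"plan": [{"x":0,"y":0,"z":0,"rx":0,"ry":0,"rz":0,"claw":-0.4},{"x":0,"y":0,"z":0,"rx":0,"ry":0,"rz":0,"claw":-0.8},{"x":0,"y":0,"z":0,"rx":0,"ry":0,"rz":0,"claw":-0.8},{"x":0,"y":0,"z":0,"rx":0,"ry":0,"rz":0,"claw":-0.8},{"x":0,"y":0,"z":0,"rx":0,"ry":0,"rz":0,"claw":-0.8},{"x":0,"y":0,"z":0,"rx":0,"ry":0,"rz":0,"claw":-0.8}], "grip_force": 20}}

```text
t: 4.75
position: [605.4, 27.9, 55.1]
orientation: [-2.812, -1.398, 0.006]
wrist_force: [0.3, 0.8, 0.9]
opening: 0.228
```

```bash
python3 -c "
from h import *
need([611.5,25,230],52.8)"
```

```text
t 4.75 pos [605.4  27.9  55.1] xdir 52.85 tilt [-4.e-03 -5.e-04 -1.e+00] q [ 0.48  0.46 -0.71  1.72  0.33  1.08  0.59] F [0.3 0.8 0.9] op 0.2281
shift/500 [ 0.0017  0.0122 -0.3498]
turn/180 [-0.0009  0.0009  0.0003]
```

Opening 0.228 × 87 = 19.8 mm, so the 20 mm bar is gripped. I lift straight up.

{"op": "arm_command", "data": {"plan": [{"x":0,"y":0,"z":-0.04,"rx":0,"ry":0,"rz":0,"claw":-0.8},{"x":0,"y":0,"z":-0.1,"rx":0,"ry":0,"rz":0,"claw":-0.8},{"x":0,"y":0,"z":-0.18,"rx":0,"ry":0,"rz":0,"claw":-0.8},{"x":0,"y":0,"z":-0.26,"rx":0,"ry":0,"rz":0,"claw":-0.8},{"x":0,"y":0,"z":-0.34,"rx":0,"ry":0,"rz":0,"claw":-0.8},{"x":0,"y":0,"z":-0.36,"rx":0,"ry":0,"rz":0,"claw":-0.8},{"x":0,"y":0,"z":-0.36,"rx":0,"ry":0,"rz":0.25,"claw":-0.8},{"x":0,"y":0,"z":-0.36,"rx":0,"ry":0,"rz":0.5,"claw":-0.8},{"x":0,"y":0,"z":-0.36,"rx":0,"ry":0,"rz":0.5,"claw":-0.8},{"x":0,"y":0,"z":-0.36,"rx":0,"ry":0,"rz":0.5,"claw":-0.8},{"x":0,"y":0,"z":-0.36,"rx":0,"ry":0,"rz":0.5,"claw":-0.8},{"x":0,"y":0,"z":-0.36,"rx":0,"ry":0,"rz":0.5,"claw":-0.8},{"x":0,"y":0,"z":-0.36,"rx":0,"ry":0,"rz":0.5,"claw":-0.8},{"x":0,"y":0,"z":-0.36,"rx":0,"ry":0,"rz":0.5,"claw":-0.8},{"x":0,"y":0,"z":-0.36,"rx":0,"ry":0,"rz":0.5,"claw":-0.8},{"x":0,"y":0,"z":-0.36,"rx":0,"ry":0,"rz":0.5,"claw":-0.8},{"x":0,"y":0,"z":-0.36,"rx":0,"ry":0,"rz":0.5,"claw":-0.8}]}}

```text
t: 6.45
position: [605.1, 27.7, 233.1]
orientation: [2.973, -1.006, -0.011]
wrist_force: [0.8, 0.9, -2.3]
opening: 0.231
```

```bash
python3 -c "
from h import *
need([611.5,25,230],232.8)"
```

```text
t 6.45 pos [605.1  27.7 233.1] xdir -37.41 tilt [-7.4e-03 -9.0e-04 -1.0e+00] q [ 0.36  0.27 -0.54  1.53  0.14  1.39 -0.85] F [ 0.8  0.9 -2.3] op 0.2309
shift/500 [ 0.0135 -0.0035  0.0061]
turn/180 [0.0026 0.     0.4988]
```

{"op": "arm_command", "data": {"plan": [{"x":0.0135,"y":-0.0035,"z":0,"rx":0.0026,"ry":0,"rz":0.4988,"claw":-0.8},{"x":0.0135,"y":-0.0035,"z":0,"rx":0.0026,"ry":0,"rz":0.4988,"claw":-0.8},{"x":0.0135,"y":-0.0035,"z":0,"rx":0.0026,"ry":0,"rz":0.4988,"claw":-0.8},{"x":0.0135,"y":-0.0035,"z":0,"rx":0.0026,"ry":0,"rz":0.4988,"claw":-0.8},{"x":0.0135,"y":-0.0035,"z":0,"rx":0.0026,"ry":0,"rz":0.4988,"claw":-0.8},{"x":0.0135,"y":-0.0035,"z":0,"rx":0.0026,"ry":0,"rz":0.4988,"claw":-0.8},{"x":0.0135,"y":-0.0035,"z":0,"rx":0.0026,"ry":0,"rz":0.4988,"claw":-0.8},{"x":0.0135,"y":-0.0035,"z":0,"rx":0.0026,"ry":0,"rz":0.4988,"claw":-0.8},{"x":0.0135,"y":-0.0035,"z":0,"rx":0.0026,"ry":0,"rz":0.4988,"claw":-0.8},{"x":0.0135,"y":-0.0035,"z":0,"rx":0.0026,"ry":0,"rz":0.4988,"claw":-0.8},{"x":0.0135,"y":-0.0035,"z":0,"rx":0.0026,"ry":0,"rz":0.4988,"claw":-0.8},{"x":0.0135,"y":-0.0035,"z":0,"rx":0.0026,"ry":0,"rz":0.4988,"claw":-0.8},{"x":0.0135,"y":-0.0035,"z":0,"rx":0.0026,"ry":0,"rz":0.4988,"claw":-0.8}]}}

```text
t: 7.75
position: [611.9, 25.2, 233.7]
orientation: [-1.406, 2.809, -0.0]
wrist_force: [-0.8, -0.1, -1.8]
opening: 0.229
```

Run:
```python
from h import *
need([611.5,25,90],232.8)
c=grab('wrist','w4.png');s=grab('side','s4.png')
I=cv2.INTER_CUBIC
cv2.imwrite('pics/m4.png',np.hstack([cv2.resize(c['img'],(533,400),interpolation=I),cv2.resize(s['img'][100:250,190:290],(267,400),interpolation=I)]))
```

```text
t 7.75 pos [611.9  25.2 233.7] xdir -126.83 tilt [ 8.e-04  2.e-04 -1.e+00] q [ 0.21  0.26 -0.36  1.53  0.09  1.38 -2.36] F [-0.8 -0.1 -1.8] op 0.2287
shift/500 [0.0009 0.0005 0.2874]
turn/180 [-0.0002  0.0002  0.0021]
```

View pics/m4.png

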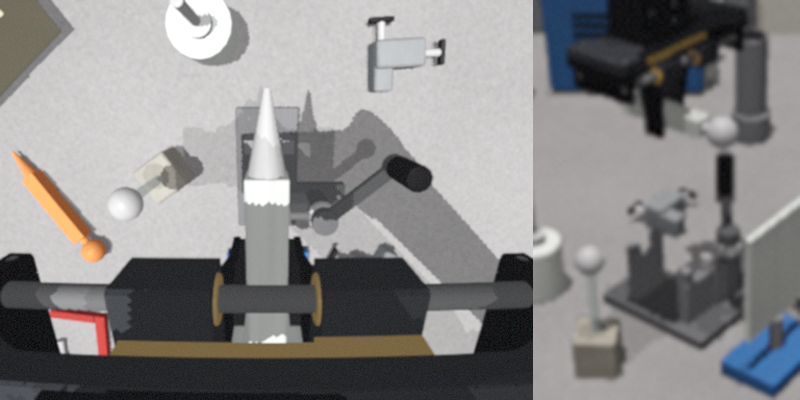

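Run:
```python
from h import *
c=load('w4.png');k=512/533
H=np.array([611.5,25]);th=np.radians(142.7);X=np.array([np.cos(th),np.sin(th)]);Y=np.array([-X[1],X[0]])
P=np.array([611.9,25.2]);
g=lambda p:[((p[:2]-H)@X).round(1),((p[:2]-H)@Y).round(1)]
for n,u,v,z in [('RR base',237,107,14),('RL base',299,107,14),('hub',323,218,98),('knobtop',417,177,143),('barend L',245,181,263),('barend R',290,180,263),('tip',267,88,253)]:
    p=onz(c,u*k,v*k,z);print(n,p.round(1),'H',g(p))
```

```text
RR base [693.2   7.9  14. ] H [np.float64(-75.4), np.float64(-35.9)]
RL base [649.7 -50.2  14. ] H [np.float64(-76.0), np.float64(36.7)]
hub [552.8  -1.9  98. ] H [np.float64(30.4), np.float64(57.0)]
knobtop [554.8 -89.4 143. ] H [np.float64(-24.2), np.float64(125.3)]
barend L [657.7   2.6 263. ] H [np.float64(-50.4), np.float64(-10.2)]
barend R [646.3 -13.4 263. ] H [np.float64(-51.0), np.float64(9.4)]
tip [683.2 -28.4 253. ] H [np.float64(-89.4), np.float64(-0.9)]
```

{"op": "arm_command", "data": {"plan": [{"x":0.001,"y":0.002,"z":0.08,"rx":0,"ry":0,"rz":0.002,"claw":-0.8},{"x":0.001,"y":0.002,"z":0.16,"rx":0,"ry":0,"rz":0.002,"claw":-0.8},{"x":0.001,"y":0.002,"z":0.23,"rx":0,"ry":0,"rz":0.002,"claw":-0.8},{"x":0.001,"y":0.002,"z":0.28,"rx":0,"ry":0,"rz":0.002,"claw":-0.8},{"x":0.001,"y":0.002,"z":0.29,"rx":0,"ry":0,"rz":0.002,"claw":-0.8},{"x":0.001,"y":0.002,"z":0.29,"rx":0,"ry":0,"rz":0.002,"claw":-0.8},{"x":0.001,"y":0.002,"z":0.29,"rx":0,"ry":0,"rz":0.002,"claw":-0.8}]}}

```text
t: 8.55
position: [613.1, 25.6, 91.8]
orientation: [-1.392, 2.81, -0.003]
wrist_force: [0.1, -0.2, -2.4]
opening: 0.229
```

Run:
```python
from h import *
need([611.0,25.3,57],232.8)
c=grab('wrist','w5.png');s=grab('side','s5.png')
I=cv2.INTER_CUBIC
cv2.imwrite('pics/m5.png',np.hstack([cv2.resize(c['img'][60:310,130:400],(432,400),interpolation=I),cv2.resize(s['img'][130:255,190:290],(320,400),interpolation=I)]))
```

```text
t 8.55 pos [613.1  25.6  91.8] xdir -127.28 tilt [ 5.8e-03  5.0e-04 -1.0e+00] q [ 0.2   0.36 -0.35  1.69  0.13  1.11 -2.41] F [ 0.1 -0.2 -2.4] op 0.2285
shift/500 [0.0034 0.0033 0.0696]
turn/180 [-0.0014  0.0012 -0.0005]
```

View pics/m5.png

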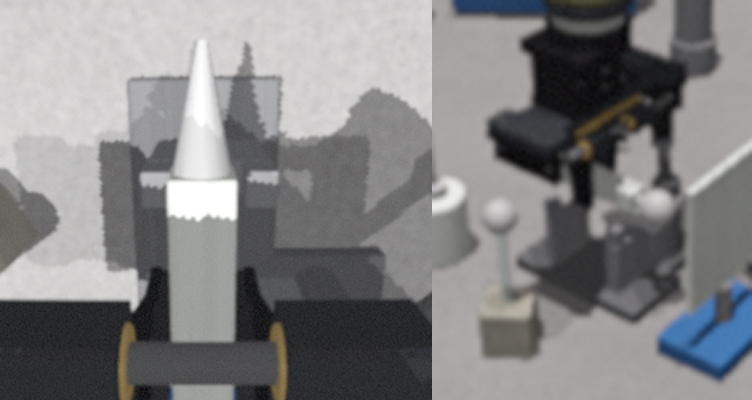

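The rear fork's cheek edges are at x=140 and 280 (centre 210), and the bar at 203, so the bar needs about 2 mm along tool +x. That matches the pose correction. I correct it and go down to just above the cheeks.

{"op": "arm_command", "data": {"plan": [{"x":0.004,"y":0.0033,"z":0.01,"rx":-0.0014,"ry":0.0012,"rz":0,"claw":-0.8},{"x":0.004,"y":0.0033,"z":0.028,"rx":-0.0014,"ry":0.0012,"rz":0,"claw":-0.8},{"x":0.004,"y":0.0033,"z":0.028,"rx":-0.0014,"ry":0.0012,"rz":0,"claw":-0.8},{"x":0.004,"y":0.0033,"z":0.028,"rx":-0.0014,"ry":0.0012,"rz":0,"claw":-0.8}]}}

```text
t: 9.05
position: [608.8, 24.8, 75.4]
orientation: [1.393, -2.812, -0.003]
wrist_force: [0.8, 0.7, -2.2]
opening: 0.229
```

Run:
```python
from h import *
need([611.0,25.3,57],232.8)
c=grab('wrist','w6.png')
need([611.0,25.3,57],232.8)
I=cv2.INTER_CUBIC
cv2.imwrite('pics/m6.png',cv2.resize(c['img'][130:210,200:320],None,fx=5,fy=5,interpolation=I))
```

```text
t 9.05 pos [608.8  24.8  75.4] xdir -127.29 tilt [-0.004 -0.    -1.   ] q [ 0.2   0.37 -0.34  1.71  0.14  1.09 -2.41] F [ 0.8  0.7 -2.2] op 0.2289
shift/500 [-0.0035 -0.003   0.0368]
turn/180 [ 0.001  -0.0008 -0.0005]
t 9.1 pos [609.1  24.9  75.7] xdir -127.29 tilt [-0.0033  0.     -1.    ] q [ 0.2   0.37 -0.34  1.71  0.14  1.09 -2.41] F [-0.  -0.2 -2.4] op 0.2274
shift/500 [-0.003  -0.0026  0.0375]
turn/180 [ 0.0009 -0.0006 -0.0005]
```

View pics/m6.png

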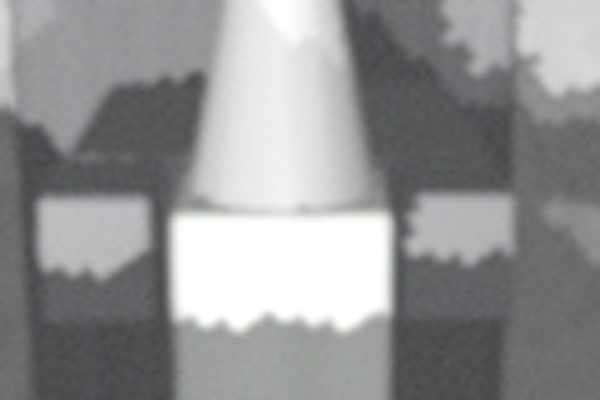

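The bar sits centrally in the rear slot (fork 35..515, bar 172..393, so within 1 mm). I lower it onto the seats.

{"op": "arm_command", "data": {"plan": [{"x":-0.001,"y":-0.004,"z":0.006,"rx":0.0008,"ry":-0.0006,"rz":0,"claw":-0.8},{"x":-0.001,"y":-0.004,"z":0.015,"rx":0.0008,"ry":-0.0006,"rz":0,"claw":-0.8},{"x":-0.001,"y":-0.004,"z":0.024,"rx":0.0008,"ry":-0.0006,"rz":0,"claw":-0.8},{"x":-0.001,"y":-0.004,"z":0.031,"rx":0.0008,"ry":-0.0006,"rz":0,"claw":-0.8},{"x":-0.001,"y":-0.004,"z":0.036,"rx":0.0008,"ry":-0.0006,"rz":0,"claw":-0.8},{"x":-0.001,"y":-0.004,"z":0.036,"rx":0.0008,"ry":-0.0006,"rz":0,"claw":-0.8},{"x":-0.001,"y":-0.004,"z":0.036,"rx":0.0008,"ry":-0.0006,"rz":0,"claw":-0.8}]}}

```text
t: 9.8
position: [611.2, 24.1, 58.0]
orientation: [-1.394, 2.815, -0.0]
wrist_force: [0.3, 0.3, -1.3]
opening: 0.226
```

Run:
```python
from h import *
need([611.0,25.3,56],232.8);print(ctrl.sense()['ft_torque'])
```

```text
t 9.8 pos [611.2  24.1  58. ] xdir -127.29 tilt [ 3.e-04 -0.e+00 -1.e+00] q [ 0.2   0.39 -0.34  1.72  0.15  1.05 -2.41] F [ 0.3  0.3 -1.3] op 0.2263
shift/500 [-0.0017  0.0018  0.004 ]
turn/180 [-0.0001  0.0001 -0.0005]
[0.07860973 0.01872623 0.02909909]
```

Force fell from -2.3 to -1.3, so contact is close. I lower about 2.5 mm more, gently.

{"op": "arm_command", "data": {"plan": [{"x":0,"y":0.002,"z":0.002,"rx":0,"ry":0,"rz":0,"claw":-0.8},{"x":0,"y":0.002,"z":0.004,"rx":0,"ry":0,"rz":0,"claw":-0.8},{"x":0,"y":0.002,"z":0.005,"rx":0,"ry":0,"rz":0,"claw":-0.8},{"x":0,"y":0.002,"z":0.005,"rx":0,"ry":0,"rz":0,"claw":-0.8},{"x":0,"y":0.002,"z":0.005,"rx":0,"ry":0,"rz":0,"claw":-0.8}]}}

```text
t: 10.3
position: [610.3, 24.6, 55.5]
orientation: [-1.394, 2.815, -0.0]
wrist_force: [0.4, 0.4, -1.9]
opening: 0.228
```

Run:
```python
from h import *
need([611.0,25.3,56],232.8);print(ctrl.sense()['ft_torque'])
```

```text
t 10.3 pos [610.3  24.6  55.5] xdir -127.3 tilt [ 3.e-04 -1.e-04 -1.e+00] q [ 0.2   0.39 -0.34  1.73  0.15  1.05 -2.42] F [ 0.4  0.4 -1.9] op 0.228
shift/500 [-0.0019 -0.0002 -0.001 ]
turn/180 [-0.0001  0.     -0.0005]
[0.05460878 0.0275887  0.00152204]
```

{"op": "arm_command", "data": {"plan": [{"x":0,"y":0,"z":0.0015,"rx":0,"ry":0,"rz":0,"claw":-0.8},{"x":0,"y":0,"z":0.003,"rx":0,"ry":0,"rz":0,"claw":-0.8},{"x":0,"y":0,"z":0.003,"rx":0,"ry":0,"rz":0,"claw":-0.8},{"x":0,"y":0,"z":0.003,"rx":0,"ry":0,"rz":0,"claw":-0.8}]}}

```text
t: 10.7
position: [610.5, 24.7, 55.1]
orientation: [-1.394, 2.815, -0.001]
wrist_force: [-3.3, 0.0, 5.8]
opening: 0.226
```

Run:
```python
from h import *
need([611.0,25.3,56],232.8);print(ctrl.sense()['ft_torque'])
```

```text
t 10.7 pos [610.5  24.7  55.1] xdir -127.3 tilt [ 6.e-04 -3.e-04 -1.e+00] q [ 0.2   0.39 -0.34  1.73  0.15  1.05 -2.42] F [-3.3  0.   5.8] op 0.2261
shift/500 [-0.0017 -0.0001 -0.0017]
turn/180 [-0.0002  0.     -0.0005]
[-0.03264059  0.6543556   0.00443254]
```

Contact at TCP z 55.1, the same height as at pick-up, with about 8 N of press. I release and lift clear.

{"op": "arm_command", "data": {"plan": [{"x":0,"y":0,"z":0.002,"rx":0,"ry":0,"rz":0,"claw":-0.4},{"x":0,"y":0,"z":0,"rx":0,"ry":0,"rz":0,"claw":-0.1},{"x":0,"y":0,"z":0,"rx":0,"ry":0,"rz":0,"claw":0.15},{"x":0,"y":0,"z":0,"rx":0,"ry":0,"rz":0,"claw":0.15},{"x":0,"y":0,"z":0,"rx":0,"ry":0,"rz":0,"claw":0.15},{"x":0,"y":0,"z":-0.05,"rx":0,"ry":0,"rz":0,"claw":0.15},{"x":0,"y":0,"z":-0.13,"rx":0,"ry":0,"rz":0,"claw":0.15},{"x":0,"y":0,"z":-0.22,"rx":0,"ry":0,"rz":0,"claw":0.15},{"x":0,"y":0,"z":-0.32,"rx":0,"ry":0,"rz":0,"claw":0.15},{"x":0,"y":0,"z":-0.4,"rx":0,"ry":0,"rz":0,"claw":0.15},{"x":0,"y":0,"z":-0.4,"rx":0,"ry":0,"rz":0,"claw":0.15},{"x":0,"y":0,"z":-0.4,"rx":0,"ry":0,"rz":0,"claw":0.15}]}}

```text
t: 11.9
position: [610.8, 24.8, 255.0]
orientation: [-1.394, 2.813, -0.002]
wrist_force: [-0.3, -0.1, -0.2]
opening: 0.573
```

Run:
```python
from h import *
need(None)
c=grab('wrist','w7.png');s=grab('side','s7.png')
I=cv2.INTER_CUBIC
m=np.hstack([cv2.resize(c['img'][60:260,140:440],(600,400),interpolation=I),cv2.resize(s['img'][150:250,210:260],(200,400),interpolation=I)])
cv2.imwrite('pics/m7.png',m)
```

```text
t 11.9 pos [610.8  24.8 255. ] xdir -127.29 tilt [ 2.6e-03 -1.0e-04 -1.0e+00] q [ 0.21  0.24 -0.36  1.5   0.09  1.41 -2.37] F [-0.3 -0.1 -0.2] op 0.573
```

View pics/m7.png

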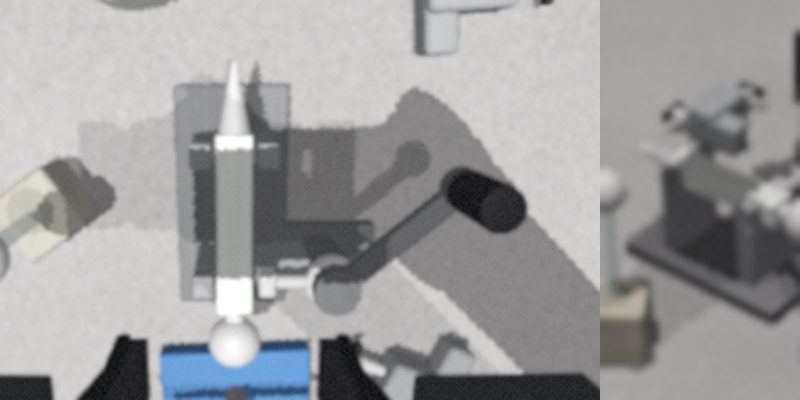

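The ball now faces the plate and the bar lies in both forks. I check centring and find the knob and hub: hub top at (338,286), knob top at (503,212) in the crop.

Run:
```python
from h import *
c=load('w7.png')
H=np.array([611.5,25]);th=np.radians(142.7);X=np.array([np.cos(th),np.sin(th)]);Y=np.array([-X[1],X[0]])
g=lambda p:[((p[:2]-H)@X).round(1),((p[:2]-H)@Y).round(1)]
r={}
for n,u,v,z in [('bar rear',235,136,85),('bar front',235,314,85),('ball',234,342,75),('tip',235,63,75),('baseRR',177,86,14),('baseRL',290,86,14),('hub',338,284,98),('knobtop',502,212,143),('knobbot',452,190,93),('rcheekL',192,148,85),('rcheekR',278,148,85)]:
    p=onz(c,140+u/2,60+v/2,z);print(n,p.round(1),'H',g(p));r[n]=p
pv=H+38*X+58*Y;print('pivot from H',pv)
for k in((553,-88.6),r['knobtop'][:2]):
    d=np.array(k)-pv;print('knob r',np.hypot(*d),'phi H',(np.degrees(np.arctan2(d[1],d[0]))-142.7)%360)
```

```text
bar rear [650.2  -6.7  85. ] H [np.float64(-50.0), np.float64(1.8)]
bar front [567.3  56.2  85. ] H [np.float64(54.1), np.float64(2.0)]
ball [549.4  70.5  75. ] H [np.float64(77.0), np.float64(1.4)]
tip [680.5 -29.8  75. ] H [np.float64(-88.1), np.float64(1.8)]
baseRR [692.3   7.9  14. ] H [np.float64(-74.7), np.float64(-35.4)]
baseRL [648.3 -50.   14. ] H [np.float64(-74.7), np.float64(37.4)]
hub [551.  -4.  98.] H [np.float64(30.5), np.float64(59.7)]
knobtop [551.5 -89.2 143. ] H [np.float64(-21.5), np.float64(127.2)]
knobbot [556.2 -84.4  93. ] H [np.float64(-22.2), np.float64(120.5)]
rcheekL [659.2  15.8  85. ] H [np.float64(-43.5), np.float64(-21.6)]
rcheekR [630.8 -21.5  85. ] H [np.float64(-43.5), np.float64(25.3)]
pivot from H [546.12468051   1.89009732]
knob r 90.75091035982278 phi H 131.64491066559773
knob r 91.21125823789487 phi H 130.6839462262603
```

```bash
python3 -c "
from h import *
need([552.4,-87.9,240],4)"
```

```text
t 12.0 pos [609.4  24.5 252.3] xdir -127.29 tilt [-2.5e-03 -2.0e-04 -1.0e+00] q [ 0.21  0.25 -0.36  1.5   0.09  1.41 -2.37] F [-0.1  0.2  0.2] op 0.576
shift/500 [ 0.248  -0.0455  0.0249]
turn/180 [ 9.000e-04  4.000e-04 -7.294e-01]
```

{"op": "arm_command", "data": {"plan": [{"x":0.248,"y":-0.0455,"z":0,"rx":0,"ry":0,"rz":-0.73,"claw":0.15},{"x":0.248,"y":-0.0455,"z":0,"rx":0,"ry":0,"rz":-0.73,"claw":0.15},{"x":0.248,"y":-0.0455,"z":0,"rx":0,"ry":0,"rz":-0.73,"claw":0.15},{"x":0.248,"y":-0.0455,"z":0,"rx":0,"ry":0,"rz":-0.73,"claw":0.15},{"x":0.248,"y":-0.0455,"z":0,"rx":0,"ry":0,"rz":-0.73,"claw":0.15},{"x":0.248,"y":-0.0455,"z":0,"rx":0,"ry":0,"rz":-0.73,"claw":0.15},{"x":0.248,"y":-0.0455,"z":0,"rx":0,"ry":0,"rz":-0.73,"claw":0.15},{"x":0.248,"y":-0.0455,"z":0,"rx":0,"ry":0,"rz":-0.73,"claw":0.15},{"x":0.248,"y":-0.0455,"z":0,"rx":0,"ry":0,"rz":-0.73,"claw":0.15},{"x":0.248,"y":-0.0455,"z":0,"rx":0,"ry":0,"rz":-0.73,"claw":0.15},{"x":0.248,"y":-0.0455,"z":0,"rx":0,"ry":0,"rz":-0.73,"claw":0.15},{"x":0.248,"y":-0.0455,"z":0,"rx":0,"ry":0,"rz":-0.73,"claw":0.15},{"x":0.248,"y":-0.0455,"z":0,"rx":0,"ry":0,"rz":-0.73,"claw":0.15},{"x":0.248,"y":-0.0455,"z":0,"rx":0,"ry":0,"rz":-0.73,"claw":0.15},{"x":0.248,"y":-0.0455,"z":0,"rx":0,"ry":0,"rz":-0.73,"claw":0.15},{"x":0.248,"y":-0.0455,"z":0,"rx":0,"ry":0,"rz":-0.73,"claw":0.15},{"x":0.248,"y":-0.0455,"z":0,"rx":0,"ry":0,"rz":-0.73,"claw":0.15},{"x":0.248,"y":-0.0455,"z":0,"rx":0,"ry":0,"rz":-0.73,"claw":0.15}], "grip_force": 40}}

```text
t: 13.8
position: [552.6, -87.8, 252.5]
orientation: [-3.139, -0.11, 0.003]
wrist_force: [0.3, 0.8, -0.3]
opening: 0.574
```

Run:
```python
from h import *
need([552.4,-87.9,122],4)
c=grab('wrist','w8.png')
# where should knob top (z=143) appear, and finger midline?
print(proj(c,[552.4,-87.9,143]).round(1))
g=cv2.cvtColor(c['img'],cv2.COLOR_BGR2GRAY); m=((g<45)*255).astype(np.uint8)
n,l,st,ce=cv2.connectedComponentsWithStats(m)
for i in range(1,n):
    if st[i,4]>60: print(st[i],ce[i].round(1))
```

```text
t 13.8 pos [552.6 -87.8 252.5] xdir 4.0 tilt [-2.2e-03  6.0e-04 -1.0e+00] q [ 0.51  0.14 -0.44  1.62  0.06  1.4   0.13] F [ 0.3  0.8 -0.3] op 0.5742
shift/500 [2.000e-04 4.000e-04 2.611e-01]
turn/180 [-0.0002  0.0007 -0.    ]
[256.2 188.6]
[245 169  22  33 416] [255.8 184.5]
[ 169  228   45   46 1180] [197.3 254.6]
[ 300  228   44   45 1134] [315.3 255.2]
[475 243  37  35 844] [494.7 258.2]
[  0 244  37  39 838] [ 16.7 259. ]
[  52  248  113   45 2288] [112.8 262.9]
[ 348  248  113   54 2299] [399.5 263.1]
[    0   289   512    95 25514] [221.  348.7]
[311 301  53  27 903] [337.2 313.3]
```

The knob's dark blob is at x=255.8 against 256.2 predicted, so it is between the fingers. I descend over it.

{"op": "arm_command", "data": {"plan": [{"x":0,"y":0,"z":0.08,"rx":0,"ry":0,"rz":0,"claw":0.15},{"x":0,"y":0,"z":0.16,"rx":0,"ry":0,"rz":0,"claw":0.15},{"x":0,"y":0,"z":0.23,"rx":0,"ry":0,"rz":0,"claw":0.15},{"x":0,"y":0,"z":0.26,"rx":0,"ry":0,"rz":0,"claw":0.15},{"x":0,"y":0,"z":0.26,"rx":0,"ry":0,"rz":0,"claw":0.15},{"x":0,"y":0,"z":0.26,"rx":0,"ry":0,"rz":0,"claw":0.15}]}}

```text
t: 14.45
position: [554.2, -87.8, 125.2]
orientation: [3.139, 0.112, 0.003]
wrist_force: [0.1, -0.1, 0.8]
opening: 0.581
```

```bash
cat > arc.py <<'E'
from h import *
import sys
pv=np.array([546.1,1.9])
def rows(lams,off=13):  # lams: total lever turn (cam+clutch) to push to
    s=ctrl.sense();need(None);M=R.from_rotvec(s["orientation"]).as_matrix()
    x=M[:,0];yaw=np.degrees(np.arctan2(x[1],x[0]))
    for l in lams:
        ph=np.radians(140+142.7)-l;u=np.array([np.cos(ph),np.sin(ph)]);t=np.array([-u[1],u[0]])
        p=np.r_[pv+90*u-off*t,122];want=np.degrees(ph)+90
        d=M.T@(p-s["position"])/500;dy=(want-yaw+180)%360-180
        print(f"lam {l:.2f} x {d[0]:.4f} y {d[1]:.4f} z {d[2]:.4f} rz {-dy/180:.4f}")
    u0=(s["position"][:2]+off*x[:2]-pv);print("pushed lam now",np.radians(282.7)-np.arctan2(u0[1],u0[0])%(2*np.pi),"r",np.hypot(*u0),"Ft",s["wrist_force"]@x, "Fr",s["wrist_force"]@M[:,1])
if __name__=="__main__": rows([float(v) for v in sys.argv[1:]])
E
python3 arc.py 0.15 .25 .35 .45 .55 .65 .75
```

```text
t 14.45 pos [554.2 -87.8 125.2] xdir 4.09 tilt [ 1.9e-03 -1.0e-04 -1.0e+00] q [ 0.5   0.23 -0.44  1.79  0.11  1.15  0.1 ] F [ 0.1 -0.1  0.8] op 0.5808
lam 0.15 x -0.0294 y -0.0001 z 0.0064 rz -0.0001
lam 0.25 x -0.0472 y -0.0036 z 0.0064 rz 0.0317
lam 0.35 x -0.0646 y -0.0088 z 0.0063 rz 0.0636
lam 0.45 x -0.0814 y -0.0158 z 0.0063 rz 0.0954
lam 0.55 x -0.0974 y -0.0244 z 0.0063 rz 0.1272
lam 0.65 x -0.1125 y -0.0345 z 0.0062 rz 0.1591
lam 0.75 x -0.1265 y -0.0462 z 0.0062 rz 0.1909
pushed lam now -0.011730824908563697 r 91.23464953287883 Ft 0.0985877187532628 Fr 0.0768763884310008
```

{"op": "arm_command", "data": {"plan": [{"x":-0.015,"y":0,"z":0.004,"rx":0,"ry":0,"rz":0,"claw":0.15},{"x":-0.029,"y":0,"z":0.005,"rx":0,"ry":0,"rz":0,"claw":0.15},{"x":-0.038,"y":-0.002,"z":0.005,"rx":0,"ry":0,"rz":0.016,"claw":0.15},{"x":-0.047,"y":-0.0036,"z":0.005,"rx":0,"ry":0,"rz":0.032,"claw":0.15},{"x":-0.056,"y":-0.006,"z":0.005,"rx":0,"ry":0,"rz":0.048,"claw":0.15},{"x":-0.0646,"y":-0.0088,"z":0.005,"rx":0,"ry":0,"rz":0.064,"claw":0.15},{"x":-0.073,"y":-0.012,"z":0.005,"rx":0,"ry":0,"rz":0.08,"claw":0.15},{"x":-0.0814,"y":-0.0158,"z":0.005,"rx":0,"ry":0,"rz":0.095,"claw":0.15},{"x":-0.0895,"y":-0.02,"z":0.005,"rx":0,"ry":0,"rz":0.111,"claw":0.15},{"x":-0.0974,"y":-0.0244,"z":0.005,"rx":0,"ry":0,"rz":0.127,"claw":0.15},{"x":-0.105,"y":-0.0294,"z":0.005,"rx":0,"ry":0,"rz":0.143,"claw":0.15},{"x":-0.1125,"y":-0.0345,"z":0.005,"rx":0,"ry":0,"rz":0.159,"claw":0.15}]}}

```text
t: 15.65
position: [497.0, -74.5, 122.9]
orientation: [-3.069, 0.67, -0.007]
wrist_force: [1.8, 0.9, -0.1]
opening: 0.577
```

```bash
python3 arc.py .7 .75 .8 .85 .9 .95
```

```text
t 15.65 pos [497.  -74.5 122.9] xdir -24.63 tilt [ 4.5e-03 -6.0e-04 -1.0e+00] q [ 0.49  0.1  -0.41  1.93  0.05  1.12 -0.37] F [ 1.8  0.9 -0.1] op 0.5766
lam 0.70 x -0.0090 y -0.0013 z 0.0017 rz 0.0154
lam 0.75 x -0.0179 y -0.0033 z 0.0017 rz 0.0313
lam 0.80 x -0.0267 y -0.0057 z 0.0016 rz 0.0472
lam 0.85 x -0.0353 y -0.0085 z 0.0016 rz 0.0632
lam 0.90 x -0.0438 y -0.0118 z 0.0016 rz 0.0791
lam 0.95 x -0.0521 y -0.0155 z 0.0016 rz 0.0950
pushed lam now 0.6496648612062952 r 89.9294154328964 Ft 1.2220070607601488 Fr -1.5816654304760196
```

The measured force of about 2 N matches spindle friction, so the pad is pushing the knob. I continue to near the nip.

{"op": "arm_command", "data": {"plan": [{"x":-0.009,"y":-0.0013,"z":0,"rx":0,"ry":0,"rz":0.0154,"claw":0.15},{"x":-0.0179,"y":-0.0033,"z":0,"rx":0,"ry":0,"rz":0.0313,"claw":0.15},{"x":-0.0267,"y":-0.0057,"z":0,"rx":0,"ry":0,"rz":0.0472,"claw":0.15},{"x":-0.031,"y":-0.007,"z":0,"rx":0,"ry":0,"rz":0.055,"claw":0.15},{"x":-0.0353,"y":-0.0085,"z":0,"rx":0,"ry":0,"rz":0.063,"claw":0.15}]}}

```text
t: 16.15
position: [482.5, -63.5, 122.6]
orientation: [-2.988, 0.968, -0.005]
wrist_force: [2.5, 0.0, 0.2]
opening: 0.573
```

```bash
python3 arc.py .87 .89 .91 .93 .95 .97 .99
```

```text
t 16.15 pos [482.5 -63.5 122.6] xdir -35.92 tilt [ 3.3e-03 -8.0e-04 -1.0e+00] q [ 0.47  0.07 -0.41  1.96  0.03  1.11 -0.58] F [2.5 0.  0.2] op 0.5729
lam 0.87 x -0.0036 y -0.0012 z 0.0011 rz 0.0068
lam 0.89 x -0.0072 y -0.0019 z 0.0011 rz 0.0132
lam 0.91 x -0.0107 y -0.0026 z 0.0011 rz 0.0196
lam 0.93 x -0.0143 y -0.0034 z 0.0011 rz 0.0259
lam 0.95 x -0.0178 y -0.0042 z 0.0011 rz 0.0323
lam 0.97 x -0.0213 y -0.0051 z 0.0010 rz 0.0387
lam 0.99 x -0.0248 y -0.0061 z 0.0010 rz 0.0450
pushed lam now 0.8500857313571464 r 90.32472961502799 Ft 1.995975472624693 Fr -1.4780430431724247
```

{"op": "arm_command", "data": {"plan": [{"x":-0.0072,"y":-0.0019,"z":0,"rx":0,"ry":0,"rz":0.0132,"claw":0.15},{"x":-0.0143,"y":-0.0034,"z":0,"rx":0,"ry":0,"rz":0.026,"claw":0.15},{"x":-0.0178,"y":-0.0042,"z":0,"rx":0,"ry":0,"rz":0.0323,"claw":0.15},{"x":-0.0178,"y":-0.0042,"z":0,"rx":0,"ry":0,"rz":0.0323,"claw":0.15}]}}

```text
t: 16.55
position: [476.4, -57.0, 122.2]
orientation: [2.936, -1.117, 0.004]
wrist_force: [2.9, -2.5, 2.7]
opening: 0.574
```

```bash
python3 arc.py .97 .99 1.01 1.03 1.05 1.07
```

```text
t 16.55 pos [476.4 -57.  122.2] xdir -41.67 tilt [ 0.0025 -0.001  -1.    ] q [ 0.47  0.05 -0.41  1.98  0.03  1.11 -0.68] F [ 2.9 -2.5  2.7] op 0.5745
lam 0.97 x -0.0040 y -0.0012 z 0.0005 rz 0.0067
lam 0.99 x -0.0076 y -0.0018 z 0.0004 rz 0.0131
lam 1.01 x -0.0112 y -0.0025 z 0.0004 rz 0.0194
lam 1.03 x -0.0147 y -0.0033 z 0.0004 rz 0.0258
lam 1.05 x -0.0183 y -0.0042 z 0.0004 rz 0.0322
lam 1.07 x -0.0218 y -0.0051 z 0.0004 rz 0.0385
pushed lam now 0.9475401445786997 r 90.31519348960619 Ft 3.8886473957563115 Fr -0.06207042446113295
```

Force is rising (3.9 N tangential), so the bar is nipped at about 0.9. I continue in small steps.

{"op": "arm_command", "data": {"plan": [{"x":-0.004,"y":-0.0012,"z":0,"rx":0,"ry":0,"rz":0.0067,"claw":0.15},{"x":-0.0076,"y":-0.0018,"z":0,"rx":0,"ry":0,"rz":0.0131,"claw":0.15},{"x":-0.0112,"y":-0.0025,"z":0,"rx":0,"ry":0,"rz":0.0194,"claw":0.15},{"x":-0.0147,"y":-0.0033,"z":0,"rx":0,"ry":0,"rz":0.0258,"claw":0.15},{"x":-0.0147,"y":-0.0033,"z":0,"rx":0,"ry":0,"rz":0.0258,"claw":0.15}]}}

```text
t: 17.05
position: [472.0, -51.2, 122.0]
orientation: [2.887, -1.237, 0.004]
wrist_force: [4.6, -4.2, 3.0]
opening: 0.574
```

```bash
python3 arc.py 1.05 1.07 1.09 1.11 1.13 1.15
```

```text
t 17.05 pos [472.  -51.2 122. ] xdir -46.4 tilt [ 0.0022 -0.0014 -1.    ] q [ 0.46  0.04 -0.42  1.99  0.02  1.11 -0.77] F [ 4.6 -4.2  3. ] op 0.5741
lam 1.05 x -0.0040 y -0.0011 z 0.0000 rz 0.0059
lam 1.07 x -0.0076 y -0.0017 z 0.0000 rz 0.0123
lam 1.09 x -0.0111 y -0.0024 z 0.0000 rz 0.0186
lam 1.11 x -0.0147 y -0.0031 z 0.0000 rz 0.0250
lam 1.13 x -0.0182 y -0.0040 z 0.0000 rz 0.0314
lam 1.15 x -0.0218 y -0.0049 z -0.0000 rz 0.0377
pushed lam now 1.0278131801511798 r 90.27450808293696 Ft 6.203446231263535 Fr -0.4645032691296323
```

{"op": "arm_command", "data": {"plan": [{"x":-0.004,"y":-0.0011,"z":0,"rx":0,"ry":0,"rz":0.0059,"claw":0.15},{"x":-0.0076,"y":-0.0017,"z":0,"rx":0,"ry":0,"rz":0.0123,"claw":0.15},{"x":-0.0111,"y":-0.0024,"z":0,"rx":0,"ry":0,"rz":0.0186,"claw":0.15},{"x":-0.0111,"y":-0.0024,"z":0,"rx":0,"ry":0,"rz":0.0186,"claw":0.15}]}}

```text
t: 17.45
position: [469.1, -46.7, 122.0]
orientation: [2.849, -1.321, 0.004]
wrist_force: [4.8, -4.3, 3.0]
opening: 0.578
```

```bash
python3 arc.py 1.10 1.11 1.12 1.13 1.14 1.15 1.17
```

```text
t 17.45 pos [469.1 -46.7 122. ] xdir -49.75 tilt [ 0.0023 -0.0018 -1.    ] q [ 0.45  0.04 -0.42  1.99  0.02  1.11 -0.84] F [ 4.8 -4.3  3. ] op 0.578
lam 1.10 x -0.0024 y -0.0006 z 0.0000 rz 0.0032
lam 1.11 x -0.0042 y -0.0009 z 0.0000 rz 0.0064
lam 1.12 x -0.0060 y -0.0012 z 0.0000 rz 0.0096
lam 1.13 x -0.0078 y -0.0015 z 0.0000 rz 0.0127
lam 1.14 x -0.0096 y -0.0018 z 0.0000 rz 0.0159
lam 1.15 x -0.0114 y -0.0022 z 0.0000 rz 0.0191
lam 1.17 x -0.0149 y -0.0030 z 0.0000 rz 0.0255
pushed lam now 1.0864150462344209 r 90.15697979763048 Ft 6.445975762214796 Fr -0.889913416852764
```

Force is levelling at 6.4 N, around the peak. I continue.

{"op": "arm_command", "data": {"plan": [{"x":-0.0024,"y":-0.0006,"z":0,"rx":0,"ry":0,"rz":0.0032,"claw":0.15},{"x":-0.0042,"y":-0.0009,"z":0,"rx":0,"ry":0,"rz":0.0064,"claw":0.15},{"x":-0.006,"y":-0.0012,"z":0,"rx":0,"ry":0,"rz":0.0096,"claw":0.15},{"x":-0.006,"y":-0.0012,"z":0,"rx":0,"ry":0,"rz":0.0096,"claw":0.15}]}}

```text
t: 17.85
position: [467.0, -43.7, 121.8]
orientation: [2.829, -1.364, 0.002]
wrist_force: [2.8, -4.3, 3.9]
opening: 0.575
```

```bash
python3 arc.py 1.13 1.14 1.15 1.16 1.17 1.19
```

```text
t 17.85 pos [467.  -43.7 121.8] xdir -51.46 tilt [ 8.0e-04 -1.3e-03 -1.0e+00] q [ 0.45  0.03 -0.42  2.    0.02  1.11 -0.87] F [ 2.8 -4.3  3.9] op 0.575
lam 1.13 x -0.0006 y -0.0008 z -0.0004 rz 0.0032
lam 1.14 x -0.0024 y -0.0011 z -0.0004 rz 0.0064
lam 1.15 x -0.0042 y -0.0014 z -0.0004 rz 0.0096
lam 1.16 x -0.0060 y -0.0018 z -0.0004 rz 0.0128
lam 1.17 x -0.0078 y -0.0021 z -0.0004 rz 0.0160
lam 1.19 x -0.0113 y -0.0028 z -0.0004 rz 0.0223
pushed lam now 1.1265805834129687 r 90.28718131251098 Ft 5.111235816299605 Fr 0.42666479517193234
```

Force is dropping (5.1 N), so the lever is past the peak. I approach the click.

{"op": "arm_command", "data": {"plan": [{"x":-0.0024,"y":-0.0011,"z":0,"rx":0,"ry":0,"rz":0.0064,"claw":0.15},{"x":-0.0042,"y":-0.0014,"z":0,"rx":0,"ry":0,"rz":0.0096,"claw":0.15},{"x":-0.0042,"y":-0.0014,"z":0,"rx":0,"ry":0,"rz":0.0096,"claw":0.15}]}}

```text
t: 18.15
position: [464.5, -39.7, 120.6]
orientation: [2.81, -1.404, -0.006]
wrist_force: [-0.5, 0.4, -0.0]
opening: 0.574
```

```bash
python3 arc.py 1.16 1.17 1.18 1.19 1.2
```

```text
t 18.15 pos [464.5 -39.7 120.6] xdir -53.11 tilt [-0.0033  0.0015 -1.    ] q [ 0.45  0.03 -0.42  2.    0.01  1.11 -0.91] F [-0.5  0.4 -0. ] op 0.5741
lam 1.16 x 0.0034 y -0.0008 z -0.0028 rz 0.0036
lam 1.17 x 0.0016 y -0.0011 z -0.0028 rz 0.0068
lam 1.18 x -0.0002 y -0.0014 z -0.0028 rz 0.0100
lam 1.19 x -0.0020 y -0.0018 z -0.0028 rz 0.0132
lam 1.20 x -0.0037 y -0.0021 z -0.0028 rz 0.0164
pushed lam now 1.178961581374728 r 90.31019073626427 Ft -0.5676113613636415 Fr 0.1503066970471791
```

Force went to zero: first click. I back off into the gap and lift straight up.

{"op": "arm_command", "data": {"plan": [{"x":0.008,"y":0,"z":0,"rx":0,"ry":0,"rz":0,"claw":0.15},{"x":0.008,"y":0,"z":-0.03,"rx":0,"ry":0,"rz":0,"claw":0.15},{"x":0.008,"y":0,"z":-0.1,"rx":0,"ry":0,"rz":0,"claw":0.15},{"x":0.008,"y":0,"z":-0.2,"rx":0,"ry":0,"rz":0,"claw":0.15},{"x":0.008,"y":0,"z":-0.3,"rx":0,"ry":0,"rz":0,"claw":0.15},{"x":0.008,"y":0,"z":-0.36,"rx":0,"ry":0,"rz":0,"claw":0.15},{"x":0.008,"y":0,"z":-0.36,"rx":0,"ry":0,"rz":0,"claw":0.15}]}}

```text
t: 18.85
position: [470.2, -43.5, 305.7]
orientation: [-2.808, 1.403, -0.01]
wrist_force: [0.5, 0.5, 0.7]
opening: 0.573
```

Run:
```python
from h import *
need(None)
c=grab('wrist','w9.png');s=grab('side','s9.png');t=grab('top','t9.png')
I=cv2.INTER_CUBIC
z=np.vstack([cv2.resize(s['img'][150:250,180:320],(280,200),interpolation=I),cv2.resize(t['img'][120:260,150:346],(280,200),interpolation=I)])
cv2.imwrite('pics/m9.png',np.hstack([cv2.resize(c['img'],(512,400),interpolation=I),z]))
```

```text
t 18.85 pos [470.2 -43.5 305.7] xdir -53.08 tilt [ 6.6e-03 -5.0e-04 -1.0e+00] q [ 0.47 -0.08 -0.4   1.73 -0.03  1.48 -0.86] F [0.5 0.5 0.7] op 0.5725
```

View pics/m9.png

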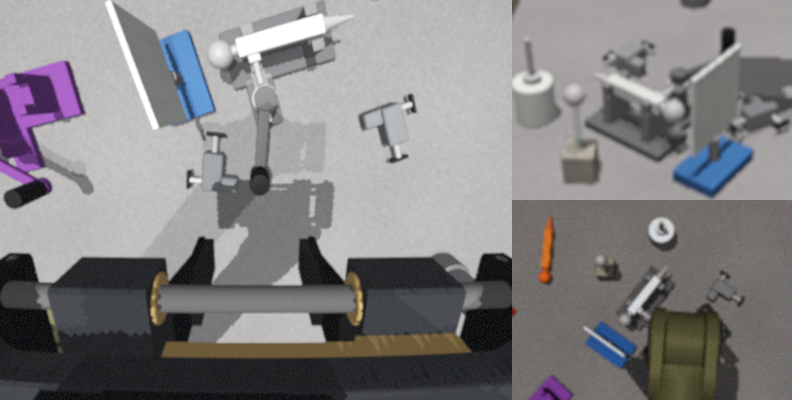

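Run:
```python
from h import *
c=load('w9.png');pv=np.array([546.1,1.9])
H=np.array([611.5,25]);th=np.radians(142.7);X=np.array([np.cos(th),np.sin(th)]);Y=np.array([-X[1],X[0]])
g=lambda p:[((p[:2]-H)@X).round(1),((p[:2]-H)@Y).round(1)]
for n,u,v,z in (('knob',260,183,143),('hub',264,97,98),('ball',221,54,75),('tip',352,17,75)):
    p=onz(c,u,v*.96,z);print(n,p.round(1),g(p))
    if n=='knob':
        d=p[:2]-pv;print(np.hypot(*d),'lam',(np.radians(282.7)-np.arctan2(d[1],d[0]))%(2*np.pi))
a,b=load('side0.png')['img'].astype(int),load('s9.png')['img'].astype(int)
m=(np.abs(a-b).sum(2)>70).astype(np.uint8)
m[:, :130]=0
n,l,st,ce=cv2.connectedComponentsWithStats(m);print([ (s[:5].tolist()) for s in st[1:] if s[4]>25])
```

```text
knob [472.6 -48.  143. ] [np.float64(66.2), np.float64(142.2)]
88.83379367845636 lam 1.19593828990023
hub [546.3   0.9  98. ] [np.float64(37.3), np.float64(58.7)]
ball [554.1  71.2  75. ] [np.float64(73.7), np.float64(-1.9)]
tip [680.3 -28.9  75. ] [np.float64(-87.4), np.float64(1.2)]
[[261, 0, 67, 121, 4019], [323, 0, 41, 89, 1899], [323, 0, 177, 185, 5895], [489, 0, 23, 69, 964], [501, 87, 8, 6, 31], [484, 93, 20, 51, 426], [469, 94, 5, 19, 50], [456, 127, 22, 26, 293], [482, 127, 6, 12, 42], [327, 133, 11, 9, 27], [454, 134, 5, 17, 38], [485, 139, 8, 16, 75], [349, 146, 10, 13, 41], [258, 157, 8, 27, 189], [475, 156, 13, 20, 129], [284, 163, 8, 15, 95], [462, 165, 16, 6, 49], [376, 169, 18, 12, 73], [292, 178, 125, 29, 1838], [267, 181, 11, 9, 43], [468, 193, 9, 10, 57], [259, 199, 8, 6, 33], [255, 205, 13, 6, 46]]
```

```bash
python3 -c "
from cell import ctrl
print(ctrl.hand_in())"
```

```text
the job is handed in; nothing more can be done
None
```

I turned the electrode end for end, set it back in both forks with the ball facing the plate, clamped it to the first click, let go and handed the job in. It took about 19 s of robot time.

**Electrode:**
- It touched down at the same tool height as when I picked it up (TCP z 55 mm).
- The last full measurement of the bar put it at x −50 to +54 mm in the holder, so it is centred to about 2 mm.
- After clamping, the ball had shifted to y ≈ −2 mm, which fits the bar being pushed against the fixed cheek.

**Clamp:**
- The push force rose to about 6.4 N, fell to 5.1 N, then to zero: one click. I stopped there, backed off and lifted clear.
- The lever now stands at about 1.20 rad. With the bar nipped at about 0.9, that means 0.30 of slip, which matches the first notch at 0.31 and is well short of the second click at 0.55.

**Surroundings:** the last pictures show the plate, ball stand, canister and bosses where they were, and the arm touching nothing.

**Disagreements:** single-view position fixes differed by up to about 3 mm. The hub top was worse, at 30 to 42 mm along x from opposite views, against the stated 38 mm; the last view gave 37 mm. The clutch state comes only from force and lever angle; I couldn't see it directly.

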